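# Make up two microscope kits

## Robot

A 6-joint arm with a two-finger parallel gripper is mounted at the origin on the work surface. World frame = base frame: x ahead of the robot, y to its left, z up, the work surface at z = 0. Lengths are in m, angles in rad, forces in N, time in s.
With the tool pointing down it reaches from about 0.35 to 0.975 m from the base axis. Payload 7.1 kg.
Tool frame: the origin (TCP) lies midway between the tips of the shut fingers; the grasp point (between the pads) lies 19 mm behind it; z points along the fingers, y is the line along which they close (so a half turn about z gives the same grasp; the last joint's range is limited). The gripper opens to 88 mm and grips with 3 to 60 N. Pads are 20 mm wide; open, the fingers measure 115 mm over their backs; the gripper's body (75 mm by 178 mm) begins 61 mm behind the grasp point.
Start: joints at [1.183, 0.423, 1.63, -0, 1.089, -0.019], TCP at [0.225, 0.583, 0.223] pointing down, gripper open.
Joint ranges: [-3, 3], [-0.9, 2.11], [0.09, 2.58], [-1.31, 4.45], [0.11, 2.69], [-2.54, 2.54]. Speed limits (rad/s): [2.39, 2.39, 3.01, 3.14, 3.14, 3.14].

## Interface

Orientations are given as a unit quaternion [x, y, z, w].
In Python, from workcell import robot, capture, camera_model gives the robot as it stands. The module is installed in compiled form; this text tells all that it offers.
- The arm moves only by the tool jog_arm, never from a script. Its argument "motion" is a list of rows, each a list of 3 entries, a list of its own where there are three numbers: the finger opening in m, from 0 to 0.0878, then the shift along the world's x, y, z in m, then the turn about the world's z in rad. In form: [[hand, [x, y, z], turn], ...]. A call has exactly 10 rows; each row shifts and turns the commanded pose from where the row before left it; what a row does not reach is not made up. A row lasts 1/10 s, in which the tool goes at most 50 mm and 8.59 degrees, less where a joint would pass 70% of its speed; a pose out of reach is approached as far as the arm can. A call is refused whole if a number of a shift passes 0.05 or a number of a turn 0.15, either way. A call with a gripper value outside its range is refused whole. The fingers move at their own pace and stop on an object; "newtons" is the grip in N (left out, the last holds). Time passes only in rows, so rows that do not move let the fingers close, or fill a call up. It gives the time, the measured TCP pose, the force, the opening and the grip force at its end, in the units of the state.
- robot.read_state(): the state, without advancing time (a new reading comes with each control period).
- capture(name): name is "scene" or "top" or "wrist"; returns the picture (480x640x3 uint8, blue, green, red); there is no depth.
- camera_model(name): a dict with "mtx" (3x3 intrinsics, pixels), "extrinsics" (4x4, takes a point from camera to world coordinates); the wrist camera has in their place "mount" (4x4, takes a point from camera to tool coordinates, whose origin is the TCP and whose axes are the flange's). Camera axes: x right, y up, looking along -z (the intrinsics and any distortion apply to the point x, -y, -z); pixel columns grow to the right and rows downward; lengths in m; the calibration is good to about 2 mm. A picture is of the moment at which its call begins: read the wrist's pose just before it. camera_model takes no time and is no camera call.
- robot.sign_off(): hands the job in; it is judged then, once.
The state is a dict: "time_s": time; "joint_pos": joint angles; "qd": joint speeds; "tau": joint torques, N m; "tcp_pos": TCP position; "tcp_rot": TCP orientation; "force": force on the tool from outside, world axes, zero at the start; "torque": the same for the moment, N m; "finger_gap": finger opening in m; "grasp_force": force on a finger pad.
Only numpy, scipy, OpenCV 4.12 (cv2) and the standard library are available. Lean on these libraries where they do the work, as an engineer would, in place of code of your own. Each camera call takes 0.05 s, during which the arm holds its last target. There are 200 camera calls.

## Task

Make up the two microscope kits, one piece to a compartment, each standing upright on the tray floor. Counting from the end with the grip tab, the three-compartment tray gets the slim objective, then the eyepiece, then the oil bottle; the two-compartment tray gets the stout objective next to the tab, then the filter cube. Set the pieces down rather than dropping them, and leave the beaker and the dish where they are.

Things in the scene. Friction and masses are not known exactly. Their poses are not given: they have to be found in the camera images.
- slim_objective_mid (a point): Slim steel microscope objective with a pointed nose, standing nose up: round, 28 mm diameter up to 44 mm height, then narrowing to a 10 mm tip; 66 mm tall, about 0.16 kg. Grip its 28 mm barrel. Starts upright on the bench. The point is its centre, half-way up on its axis, z up.
- stout_objective_mid (a point): Stout steel microscope objective with a wide flat lens on top: round, 38 mm diameter up to 40 mm height, then slightly narrower; 48 mm tall, about 0.2 kg. Starts upright on the bench. The point is its centre, half-way up on its axis, z up. Grip the upper half of the barrel to keep the fingers above the tray walls.
- eyepiece_mid (a point): Microscope eyepiece: black round body 40 mm diameter (from 14 mm height to the top) on a short steel tube 30 mm diameter; 50 mm tall, lens on top, about 0.12 kg. Starts upright on the bench. The point is its centre, half-way up on its axis, z up. Grip the black body.
- filter_cube_mid (a point): Black filter cube: square block 38 x 38 mm, 48 mm tall, a round window on top and on one side, about 0.11 kg. Starts upright on the bench. The point is its centre, half-way up on its axis, z up. Its x and y axes are square to its sides; any yaw at the start. Grip two opposite sides, in the upper half.
- oil_bottle_mid (a point): Small amber immersion-oil bottle, closed: round, 32 mm diameter up to 38 mm height, a shoulder, then a white cap 18 mm in diameter from 44 to 60 mm; 60 mm tall, paper label, about 0.06 kg. Grip the 32 mm body. Starts upright on the bench. The point is its centre, half-way up on its axis, z up.
- long_tray: Low fixed grey tray, 200 x 70 mm: a row of three compartments 60 x 60 mm inside. Floor 4 mm thick; walls 5 mm thick, tops 12 mm above the bench. Flat grip tab (28 x 44 mm, 6 high, dark dot) at one end. Origin: underside, centre of the row without tab; x along the row towards the tab, z up. Compartment centres: x = +65, 0, -65 mm, y = 0. Any yaw, either side of the bench.
- short_tray: Low fixed grey tray, 135 x 70 mm: a row of two compartments 60 x 60 mm inside. Floor 4 mm thick; walls 5 mm thick, tops 12 mm above the bench. Flat grip tab (28 x 44 mm, 6 high, dark dot) at one end. Origin: underside, centre of the row without tab; x along the row towards the tab, z up. Compartment centres: x = +32.5, -32.5 mm, y = 0. Any yaw, either side of the bench.
- beaker: Bystander: small empty clear glass beaker, 50 mm diameter, 65 mm tall, standing loose among the pieces; origin at the centre of its underside. Leave it where it is.
- dish: Bystander: flat closed culture dish with a white lid, 57 mm diameter, 10.5 mm high, lying loose on the bench; origin at the centre of its underside. Leave it where it is. (A fixed flat paper pack of slides, 28 x 76 mm and 11 mm high, also lies among the pieces.)
There are look-alikes about, which are no part of the job. What is shaped like the long_tray but blue or orange is not meant.

How it is judged:
At the end, for the whole second after the job is handed in: Tray of three, from the tab: slim objective, eyepiece, oil bottle; tray of two, from the tab: stout objective, filter cube. Each at rest, upright within 0.12 rad, on the tray floor (height within 4 mm), its centre within 18 mm of the compartment centre along and across the tray (x of slim_objective_mid in the frame of long_tray between 0.047 and 0.083 m and y of slim_objective_mid in the frame of long_tray between -0.018 and 0.018 m and z of slim_objective_mid in the frame of long_tray between 0.033 and 0.041 m and angle between each of slim_objective_mid, eyepiece_mid, oil_bottle_mid, stout_objective_mid, filter_cube_mid's own z axis and vertical below 0.12 rad and linear speed of each of slim_objective, eyepiece, oil_bottle, stout_objective, filter_cube below 0.02 m/s and x of eyepiece_mid in the frame of long_tray between -0.018 and 0.018 m and y of eyepiece_mid in the frame of long_tray between -0.018 and 0.018 m and z of eyepiece_mid in the frame of long_tray between 0.025 and 0.033 m and x of oil_bottle_mid in the frame of long_tray between -0.083 and -0.047 m and y of oil_bottle_mid in the frame of long_tray between -0.018 and 0.018 m and z of oil_bottle_mid in the frame of long_tray between 0.03 and 0.038 m and x of stout_objective_mid in the frame of short_tray between 0.0145 and 0.0505 m and y of stout_objective_mid in the frame of short_tray between -0.018 and 0.018 m and z of stout_objective_mid in the frame of short_tray between 0.024 and 0.032 m and x of filter_cube_mid in the frame of short_tray between -0.0505 and -0.0145 m and y of filter_cube_mid in the frame of short_tray between -0.018 and 0.018 m and z of filter_cube_mid in the frame of short_tray between 0.024 and 0.032 m); the robot touches nothing.
It fails at once if the beaker or the dish is pushed more than 20 mm from where it stood, or the beaker tips over (distance of any of beaker, dish from where it was at the start of the episode above 0.02 m or angle between beaker's own z axis and vertical above 0.5 rad).
It fails at once if a piece is dropped or thrown: it moves faster than 0.6 m/s (a fall of about 18 mm) while the fingers do not touch it ((linear speed of slim_objective above 0.6 m/s and contact force between the fingers and slim_objective below 0.01 N) or (linear speed of eyepiece above 0.6 m/s and contact force between the fingers and eyepiece below 0.01 N) or (linear speed of oil_bottle above 0.6 m/s and contact force between the fingers and oil_bottle below 0.01 N) or (linear speed of stout_objective above 0.6 m/s and contact force between the fingers and stout_objective below 0.01 N) or (linear speed of filter_cube above 0.6 m/s and contact force between the fingers and filter_cube below 0.01 N)).
It also fails if it takes over 128 s, if anything falls off the work surface, if the arm or the gripper's body presses on something with over 40 N, if the wrist force passes 120 N, or if a joint passes its speed limit or range.

## Working session

There is one attempt and no reset: what is moved stays moved. The work goes in short steps, Python scripts to look and compute and a tool call to move; the robot and the scene stay as the last step left them, time stands still between calls to the robot, and variables do not carry over. Pictures are saved under pics/ and viewed, at most 14 in all, crops included, and the job is handed in when it is done.

Besides the shell and the picture viewer there is one more tool, called after "Emit:" as a command line: name --argument value ..., lists and objects as JSON in quotes. jog_arm: Moves the arm, as the interface text tells. Its arguments: {"type":"object","properties":{"motion":{"type":"array"},"newtons":{"type":"number"}},"required":["motion"]}

```bash
mkdir -p pics; python3 - <<'E'
from workcell import robot,capture,camera_model
import cv2,numpy as np
np.set_printoptions(precision=4,suppress=True)
for n in("scene","top"):
    cv2.imwrite(f"pics/{n}0.png",cv2.resize(capture(n),(800,600),interpolation=cv2.INTER_CUBIC))
    m=camera_model(n);print(n,{k:(np.array(v) if not isinstance(v,str) else v) for k,v in m.items()})
print(camera_model("wrist"));print(robot.read_state())
E
```

```text
scene {'mtx': array([[582.999 ,   0.    , 313.7798],
       [  0.    , 582.999 , 238.4515],
       [  0.    ,   0.    ,   1.    ]]), 'extrinsics': array([[-0.0766, -0.7061,  0.704 ,  1.2885],
       [ 0.9969, -0.0655,  0.0427, -0.0906],
       [ 0.016 ,  0.7051,  0.709 ,  0.9227],
       [ 0.    ,  0.    ,  0.    ,  1.    ]])}
top {'mtx': array([[462.7297,   0.    , 327.627 ],
       [  0.    , 462.7297, 237.6945],
       [  0.    ,   0.    ,   1.    ]]), 'extrinsics': array([[ 0.0206,  0.9849, -0.172 ,  0.2459],
       [-0.9998,  0.0213,  0.0021, -0.1374],
       [ 0.0057,  0.1719,  0.9851,  1.0445],
       [ 0.    ,  0.    ,  0.    ,  1.    ]])}
{'mtx': array([[333.0631,   0.    , 320.9094],
       [  0.    , 333.0631, 236.0975],
       [  0.    ,   0.    ,   1.    ]]), 'mount': array([[-0.    ,  0.9618,  0.2737,  0.0751],
       [ 1.    , -0.0002,  0.0007,  0.0005],
       [ 0.0007,  0.2737, -0.9618, -0.1623],
       [ 0.    ,  0.    ,  0.    ,  1.    ]])}
{'time_s': 0.1, 'joint_pos': array([ 1.183 ,  0.4237,  1.6306, -0.    ,  1.0886, -0.019 ]), 'qd': array([ 0.    , -0.0001, -0.0017,  0.0013,  0.001 , -0.0003]), 'tau': array([ -0.0003, -54.5611, -27.4325,   0.0644,   0.0188,  -0.    ]), 'tcp_pos': array([0.2251, 0.5825, 0.222 ]), 'tcp_rot': array([ 0.1834,  0.983 , -0.0007, -0.0001]), 'force': array([-0.1479,  0.4372, -0.133 ]), 'torque': array([0.005 , 0.0499, 0.0334]), 'grasp_force': 0.0, 'finger_gap': 0.0882430490828314}
```

View pics/top0.png

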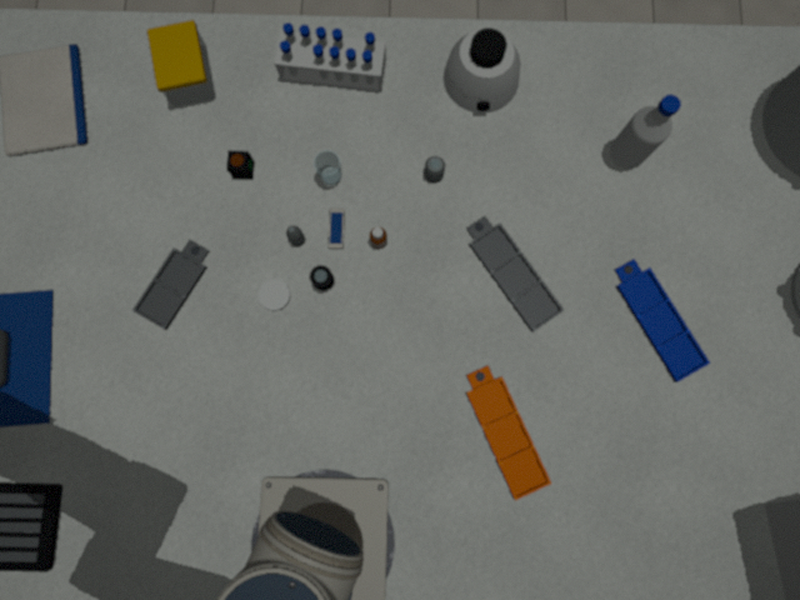

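View pics/scene0.png

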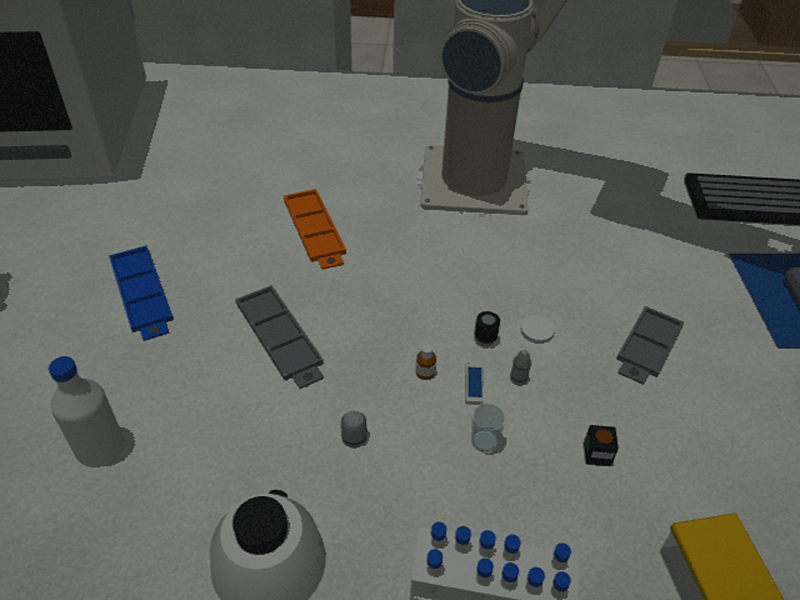

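```bash
cat > h.py <<'E'
import cv2,numpy as np
from workcell import robot,capture,camera_model
np.set_printoptions(precision=4,suppress=True)
def crop(im,x,y,w,h,s):
    c=cv2.convertScaleAbs(cv2.resize(im[y:y+h,x:x+w],None,fx=s,fy=s,interpolation=cv2.INTER_CUBIC),alpha=1.7)
    for i in range(-(-x//10)*10,x+w,10):
        X=int((i-x+.5)*s);cv2.line(c,(X,0),(X,c.shape[0]),(0,255,255) if i%50==0 else (90,150,90),1)
        if i%20==0:cv2.putText(c,str(i),(X+1,9),0,.33,(0,0,255),1)
    for i in range(-(-y//10)*10,y+h,10):
        Y=int((i-y+.5)*s);cv2.line(c,(0,Y),(c.shape[1],Y),(0,255,255) if i%50==0 else (90,150,90),1)
        cv2.putText(c,str(i),(0,Y-1),0,.33,(0,0,255),1)
    return c
def pix2w(n,u,v,z):
    m=camera_model(n)
    if n=="wrist":
        raise SystemExit
    K=np.array(m["mtx"]);T=np.array(m["extrinsics"])
    return ray(K,T,u,v,z)
def ray(K,T,u,v,z):
    d=np.linalg.solve(K,[u,v,1.])*[1,-1,-1];d=T[:3,:3]@d
    o=T[:3,3];return (o+d*(z-o[2])/d[2])[:2]
E
python3 - <<'E'
from h import *
a=capture("top")
cv2.imwrite("pics/t1.png",crop(a,180,118,178,132,4.4))
l=crop(a,100,188,70,80,5);r=crop(a,366,165,90,105,5)
l=cv2.copyMakeBorder(l,0,r.shape[0]-l.shape[0],0,0,0)
cv2.imwrite("pics/t2.png",np.hstack([l,r]))
E
```

```text
(no output)
```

View pics/t1.png

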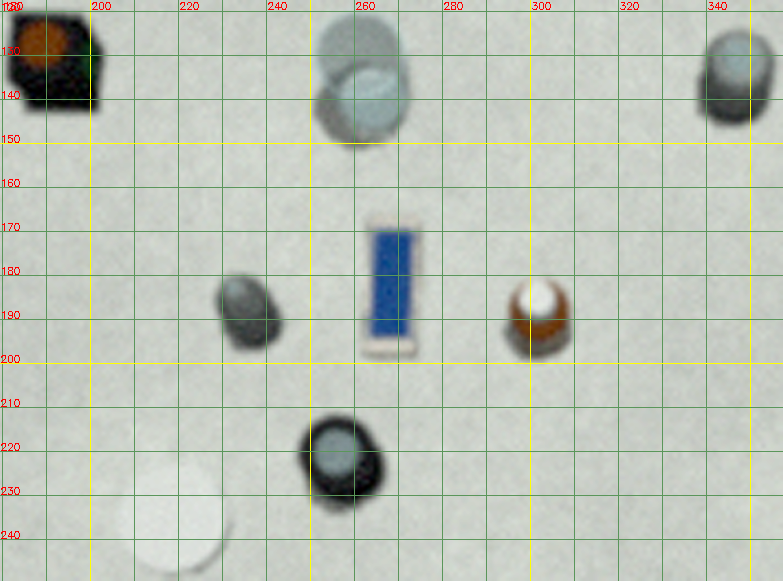

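View pics/t2.png

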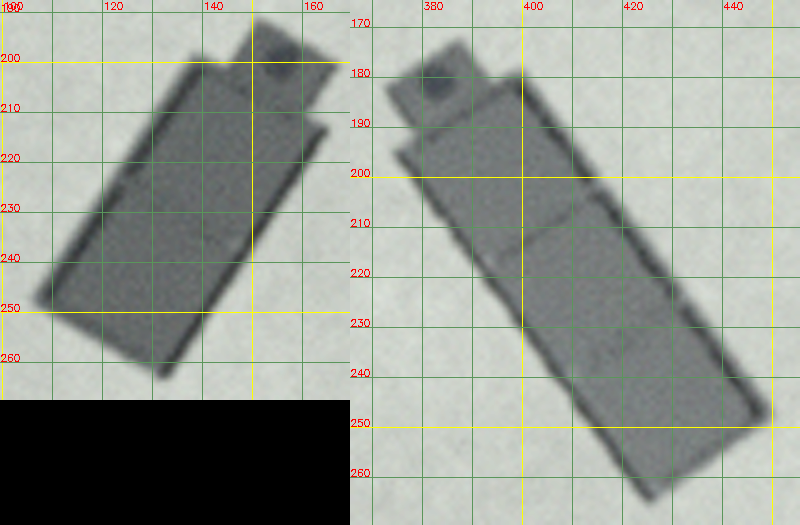

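```bash
python3 - <<'E'
from h import *
from scipy.optimize import least_squares
P={"stout":((344.5,130.5),(354,416),.048),"eye":((255.8,220),(488,318),.05),"oil":((300,185.5),(427,351),.06),"slim":((233,181.5),(521,352),.066),"cube":((188.5,127.5),(606,436),.048),"dish":((216.5,235),(538,327),.0105),"beaker":((262,139.5),(487,415),.065)}
for k,(t,s,z) in P.items():print(k,pix2w("top",*t,z),pix2w("scene",s[0]*.8,s[1]*.8,z))
for n,L,c,dot in(("long",.2,[(374,195),(399,179),(448,247),(425,264)],(383,181)),("short",.135,[(139,199),(165,213.5),(133,262),(107,247)],(155.5,200))):
    w=np.array([pix2w("top",*p,.012) for p in c]);d=pix2w("top",*dot,.006)
    q=np.array([[L/2,.035],[L/2,-.035],[-L/2,-.035],[-L/2,.035]])
    def f(x):
        R=np.array([[np.cos(x[2]),-np.sin(x[2])],[np.sin(x[2]),np.cos(x[2])]]);return (x[:2]+q@R.T-w).ravel()
    m=w.mean(0);x0=[*m,np.arctan2(*(d-m)[::-1])]
    r=least_squares(f,x0);x=r.x;print(n,x,x0,"res",r.fun,"dot dist",np.linalg.norm(d-x[:2]))
    for X in([.065,0,-.065] if L>.15 else [.0325,-.0325]):print(X,x[:2]+X*np.array([np.cos(x[2]),np.sin(x[2])]))
a=capture("top")[112:150,172:212]
b=(a.max(2)<45).astype(np.uint8);n=cv2.findContours(b,0,1)[0];c=max(n,key=cv2.contourArea)
cv2.imwrite("pics/c.png",np.hstack([crop(capture("top"),170,110,45,45,8),cv2.resize(crop(capture("scene"),460,330,45,45,8),(360,360))]))
E
```

```text
stout [ 0.6686 -0.1729] [ 0.6667 -0.1802]
eye [0.4556 0.0188] [0.4536 0.0177]
oil [ 0.5332 -0.0763] [ 0.5429 -0.0797]
slim [0.5372 0.0703] [0.537  0.0657]
cube [0.6677 0.1824] [0.6696 0.1831]
dish [0.4272 0.1124] [0.4291 0.1075]
beaker [0.636  0.0113] [0.6603 0.0113]
long [ 0.4695 -0.3296  0.6211] [np.float64(0.4694536166569641), np.float64(-0.3295664368123909), np.float64(0.5925282365109664)] res [ 0.0021  0.0015  0.0033  0.0024 -0.0022 -0.0041 -0.0032  0.0002] dot dist 0.11404913760545449
0.065 [ 0.5223 -0.2917]
0 [ 0.4695 -0.3296]
-0.065 [ 0.4166 -0.3674]
short [ 0.4342  0.2946 -0.5   ] [np.float64(0.434213835670042), np.float64(0.29460418533053545), np.float64(-0.4555086114407796)] res [ 0.0033 -0.0017  0.0025 -0.0009 -0.0034  0.0013 -0.0025  0.0013] dot dist 0.0809242740400255
0.0325 [0.4627 0.279 ]
-0.0325 [0.4057 0.3102]
```

View pics/c.png

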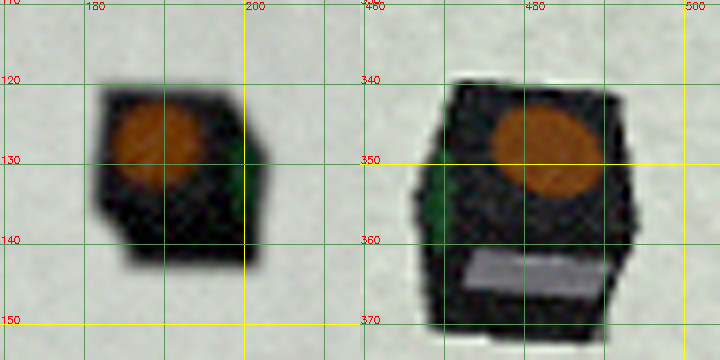

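Emit:
jog_arm --motion '[[0.08,[0.032,-0.029,-0.005],0.037],[0.08,[0.032,-0.029,-0.005],0.037],[0.08,[0.032,-0.029,-0.005],0.037],[0.08,[0.032,-0.029,-0.005],0.037],[0.08,[0.032,-0.029,-0.005],0.037],[0.08,[0.032,-0.029,-0.005],0.037],[0.08,[0.032,-0.029,-0.005],0.037],[0.08,[0.032,-0.029,-0.005],0.037],[0.08,[0.032,-0.029,-0.005],0.037],[0.08,[0.032,-0.029,-0.005],0.037]]'

```text
time_s: 1.3
tcp_pos: [0.5465, 0.2916, 0.1725]
tcp_rot: [-0.001, 1.0, 0.0, 0.0]
force: [-0.2, 1.0, 0.4]
finger_gap: 0.08
grasp_force: 0.0
```

Emit:
jog_arm --motion '[[0.08,[0.031,-0.028,0],0],[0.08,[0.031,-0.028,0],0],[0.08,[0.031,-0.027,0],0],[0.08,[0.03,-0.027,0],0],[0.08,[0,0,-0.02],0],[0.08,[0,0,0],0],[0.08,[0,0,0],0],[0.08,[0,0,0],0],[0.08,[0,0,0],0],[0.08,[0,0,0],0]]'

```text
time_s: 2.3
tcp_pos: [0.6683, 0.1837, 0.1535]
tcp_rot: [-0.001, 1.0, 0.0, 0.0]
force: [0.1, 0.5, -0.4]
finger_gap: 0.0802
grasp_force: 0.0
```

```bash
cat >> h.py <<'E'
from scipy.spatial.transform import Rotation as Ro
def wpose():
    s=robot.read_state();T=np.eye(4);T[:3,:3]=Ro.from_quat(s["tcp_rot"]).as_matrix();T[:3,3]=s["tcp_pos"]
    m=camera_model("wrist");return np.array(m["mtx"]),T@np.array(m["mount"])
E
python3 - <<'E'
from h import *
K,T=wpose();np.savez("w1",K=K,T=T)
im=capture("wrist");cv2.imwrite("pics/w1.png",crop(im,0,0,640,480,1.25))
s=robot.read_state();print(s["tcp_pos"],s["tcp_rot"])
E
```

```text
[0.6683 0.1836 0.1534] [-0.001   1.      0.0001  0.0004]
```

View pics/w1.png

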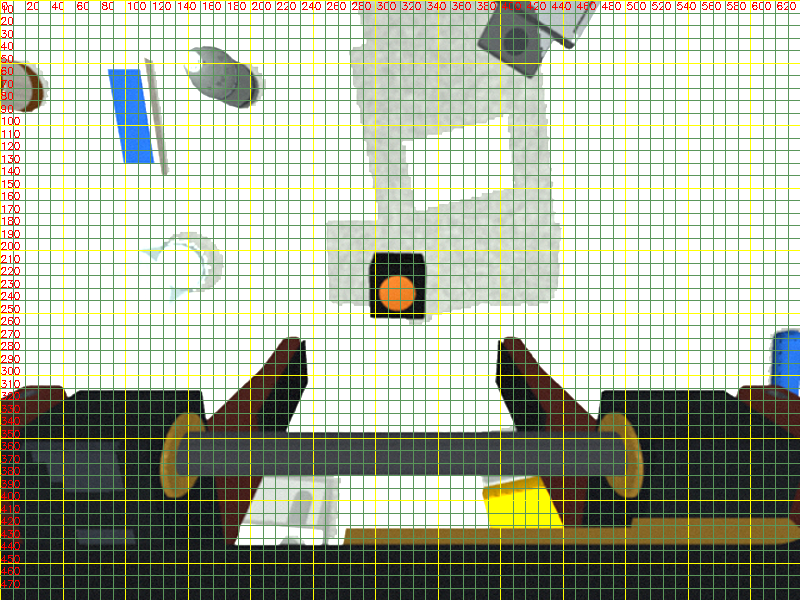

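```bash
python3 - <<'E'
from h import *
f=np.load("w1.npz");K,T=f["K"],f["T"]
print("cube",ray(K,T,317.1,233.9,.048), "slim tip",ray(K,T,155,48,.066),"base",ray(K,T,203,75,0),"dot short",ray(K,T,411.5,32.5,.006))
print("cube nearer edge ends",ray(K,T,296,254,.048),ray(K,T,339,254,.048))
E
```

```text
cube [0.6676 0.1809] slim tip [0.5333 0.0723] base [0.5383 0.0816] dot short [0.507  0.2583]
cube nearer edge ends [0.6854 0.1629] [0.6853 0.1995]
```

Emit:
jog_arm --motion '[[0.08,[0,-0.002,-0.035],0],[0.08,[0,0,-0.035],0],[0.08,[0,0,-0.035],0],[0.08,[0,0,-0.025],0],[0.08,[0,0,-0.01],0],[0.03,[0,0,0],0],[0.03,[0,0,0],0],[0.03,[0,0,0],0],[0.03,[0,0,0],0],[0.03,[0,0,0],0]]' --newtons 20

```text
time_s: 3.35
tcp_pos: [0.6689, 0.1811, 0.0138]
tcp_rot: [-0.001, 1.0, 0.0, 0.001]
force: [-0.5, -0.1, 0.4]
finger_gap: 0.0433
grasp_force: 0.0
```

Emit:
jog_arm --motion '[[0.03,[0,0,0],0],[0.03,[0,0,0],0],[0.03,[0,0,0],0],[0.03,[0,0,0.02],0],[0.03,[0,0,0.03],0],[0.03,[-0.01,0.005,0.03],0],[0.03,[-0.037,0.018,0],-0.07],[0.03,[-0.037,0.018,0],-0.07],[0.03,[-0.037,0.018,0],-0.07],[0.03,[-0.037,0.018,0],-0.07]]'

```text
time_s: 4.35
tcp_pos: [0.509, 0.2584, 0.0938]
tcp_rot: [0.141, 0.99, 0.0, 0.0]
force: [-0.1, 0.2, -1.7]
finger_gap: 0.0378
grasp_force: 19.9
```

Emit:
jog_arm --motion '[[0.03,[-0.037,0.018,0],-0.07],[0.03,[-0.037,0.018,0],-0.07],[0.03,[-0.031,0.016,0],-0.07],[0.03,[0,0,0],0],[0.03,[0,0,0],0],[0.03,[0,0,-0.02],0],[0.03,[0,0,-0.02],0],[0.03,[0,0,0],0],[0.03,[0,0,0],0],[0.03,[0,0,0],0]]'

```text
time_s: 5.35
tcp_pos: [0.4064, 0.3101, 0.0535]
tcp_rot: [0.242, 0.97, 0.001, 0.0]
force: [1.0, 0.4, -0.4]
finger_gap: 0.0381
grasp_force: 19.9
```

Emit:
jog_arm --motion '[[0.03,[0,0,-0.015],0],[0.03,[0,0,-0.01],0],[0.03,[0,0,-0.005],0],[0.03,[0,0,-0.005],0],[0.03,[0,0,0],0],[0.05,[0,0,0],0],[0.08,[0,0,0],0],[0.08,[0,0,0],0],[0.08,[0,0,0],0],[0.08,[0,0,0.02],0]]'

```text
time_s: 6.35
tcp_pos: [0.404, 0.309, 0.0363]
tcp_rot: [0.242, 0.97, -0.002, -0.001]
force: [0.8, 0.7, 0.7]
finger_gap: 0.0742
grasp_force: 0.0
```

Emit:
jog_arm --motion '[[0.08,[0,0,0.035],0],[0.08,[0,0,0.04],0],[0.08,[0.022,-0.04,0],0],[0.08,[0.022,-0.04,0],0],[0.08,[0.022,-0.04,0],0],[0.08,[0.022,-0.04,0],0],[0.08,[0.022,-0.04,0],0],[0.08,[0.022,-0.04,0],0],[0.08,[0.022,-0.04,0],0],[0.08,[0.022,-0.04,0],0]]'

```text
time_s: 7.35
tcp_pos: [0.5819, -0.0119, 0.1128]
tcp_rot: [0.242, 0.97, 0.0, 0.0]
force: [0.4, 0.2, 0.7]
finger_gap: 0.0799
grasp_force: 0.0
```

Emit:
jog_arm --motion '[[0.08,[0.022,-0.042,0],0],[0.08,[0.022,-0.042,0],0],[0.08,[0.022,-0.041,0],0],[0.08,[0.02,-0.041,0],0],[0.08,[0,0,0],0],[0.08,[0,0,0],0],[0.08,[0,0,0],0],[0.08,[0,0,0],0],[0.08,[0,0,0],0],[0.08,[0,0,0],0]]'

```text
time_s: 8.35
tcp_pos: [0.6672, -0.1751, 0.1129]
tcp_rot: [0.241, 0.97, 0.0, 0.0]
force: [0.5, -0.1, -0.9]
finger_gap: 0.0798
grasp_force: 0.0
```

```bash
python3 - <<'E'
from h import *
K,T=wpose();np.savez("w2",K=K,T=T)
im=capture("wrist");a=cv2.resize(im,(400,300),interpolation=cv2.INTER_AREA)
g=crop(im//2+20,180,120,260,190,1.5)
t=capture("top");c=crop(t,100,188,70,80,5)
H=max(g.shape[0],c.shape[0]);p=lambda i:cv2.copyMakeBorder(i,0,H-i.shape[0],0,0,0)
cv2.imwrite("pics/w2.png",np.hstack([p(g),p(c)]))
s=robot.read_state();print(s["tcp_pos"],s["tcp_rot"])
E
```

```text
[ 0.6673 -0.1755  0.1129] [ 0.2416  0.9704 -0.      0.0001]
```

View pics/w2.png

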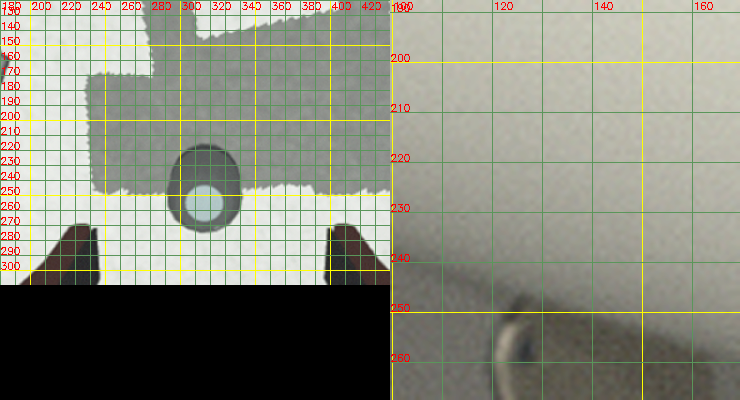

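```bash
python3 - <<'E'
from h import *
f=np.load("w2.npz");print(ray(f["K"],f["T"],316,255,.048))
E
```

```text
[ 0.6689 -0.1797]
```

Emit:
jog_arm --motion '[[0.08,[0.002,-0.004,-0.03],0],[0.08,[0,0,-0.03],0],[0.08,[0,0,-0.03],0],[0.08,[0,0,-0.01],0],[0.03,[0,0,0],0],[0.03,[0,0,0],0],[0.03,[0,0,0],0],[0.03,[0,0,0],0],[0.03,[0,0,0],0],[0.03,[0,0,0],0]]' --newtons 30

```text
time_s: 9.45
tcp_pos: [0.6697, -0.1802, 0.0135]
tcp_rot: [0.242, 0.97, -0.0, 0.001]
force: [-0.5, 1.3, 4.6]
finger_gap: 0.0374
grasp_force: 30.0
```

Emit:
jog_arm --motion '[[0.03,[0,0,0],0],[0.03,[0,0,0],0],[0.03,[0,0,0.02],0],[0.03,[0,0,0.03],0],[0.03,[-0.006,0.014,0.04],0],[0.03,[-0.015,0.03,0.01],0],[0.03,[-0.019,0.042,0],0],[0.03,[-0.019,0.042,0],0],[0.03,[-0.019,0.042,0],0],[0.03,[-0.019,0.042,0],0]]'

```text
time_s: 10.45
tcp_pos: [0.5713, 0.0334, 0.1137]
tcp_rot: [0.242, 0.97, 0.0, 0.0]
force: [0.0, 1.1, -2.3]
finger_gap: 0.0375
grasp_force: 30.0
```

Emit:
jog_arm --motion '[[0.03,[-0.018,0.041,0],0],[0.03,[-0.018,0.041,0],0],[0.03,[-0.018,0.041,0],0],[0.03,[-0.018,0.041,0],0],[0.03,[-0.018,0.041,0],0],[0.03,[-0.018,0.041,0],0],[0.03,[0,0,-0.03],0],[0.03,[0,0,-0.03],0],[0.03,[0,0,0],0],[0.03,[0,0,0],0]]'

```text
time_s: 11.45
tcp_pos: [0.4642, 0.2779, 0.0532]
tcp_rot: [0.242, 0.97, -0.0, -0.0]
force: [0.3, -0.5, -2.0]
finger_gap: 0.0369
grasp_force: 30.0
```

Emit:
jog_arm --motion '[[0.03,[0,0,-0.015],0],[0.03,[0,0,-0.01],0],[0.03,[0,0,-0.005],0],[0.03,[0,0,-0.005],0],[0.03,[0,0,0],0],[0.05,[0,0,0],0],[0.08,[0,0,0],0],[0.08,[0,0,0],0],[0.08,[0,0,0],0],[0.08,[0,0,0.02],0]]'

```text
time_s: 12.45
tcp_pos: [0.4628, 0.2772, 0.0362]
tcp_rot: [0.242, 0.97, -0.001, -0.001]
force: [0.0, -0.0, 0.5]
finger_gap: 0.0739
grasp_force: 0.0
```

Emit:
jog_arm --motion '[[0.08,[0,0,0.04],0],[0.08,[0,0,0.045],0],[0.08,[0.005,-0.015,0],-0.145],[0.08,[0.005,-0.015,0],-0.145],[0.08,[0.005,-0.015,0],-0.145],[0.08,[0.005,-0.015,0],-0.145],[0.08,[0.005,-0.015,0],-0.145],[0.08,[0.005,-0.015,0],-0.145],[0.08,[0.005,-0.015,0],-0.145],[0.08,[0.005,-0.015,0],-0.145]]'

```text
time_s: 13.45
tcp_pos: [0.5044, 0.1573, 0.1228]
tcp_rot: [0.736, 0.677, 0.0, 0.0]
force: [-0.6, -0.0, 0.4]
finger_gap: 0.0804
grasp_force: 0.0
```

Emit:
jog_arm --motion '[[0.07,[0.005,-0.015,0],-0.145],[0.07,[0.005,-0.015,0],-0.145],[0.07,[0.005,-0.015,0],-0.145],[0.07,[0.005,-0.015,0],-0.145],[0.07,[0.005,-0.015,0],-0.145],[0.07,[0.005,-0.013,0],-0.145],[0.07,[0,0,0],0],[0.07,[0,0,0],0],[0.07,[0,0,0],0],[0.07,[0,0,0],0]]'

```text
time_s: 14.45
tcp_pos: [0.534, 0.0706, 0.1226]
tcp_rot: [0.952, 0.308, -0.0, -0.0]
force: [0.0, -1.1, -0.1]
finger_gap: 0.0699
grasp_force: 0.0
```

```bash
python3 - <<'E'
from h import *
K,T=wpose();np.savez("w3",K=K,T=T)
im=capture("wrist")
g=crop(im//2+20,150,20,340,310,1.5)
t=capture("top");c=crop(t,100,188,70,80,4)
H=max(g.shape[0],c.shape[0]);p=lambda i:cv2.copyMakeBorder(i,0,H-i.shape[0],0,0,0)
cv2.imwrite("pics/w3.png",np.hstack([p(g),p(c)]))
E
```

```text
(no output)
```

View pics/w3.png

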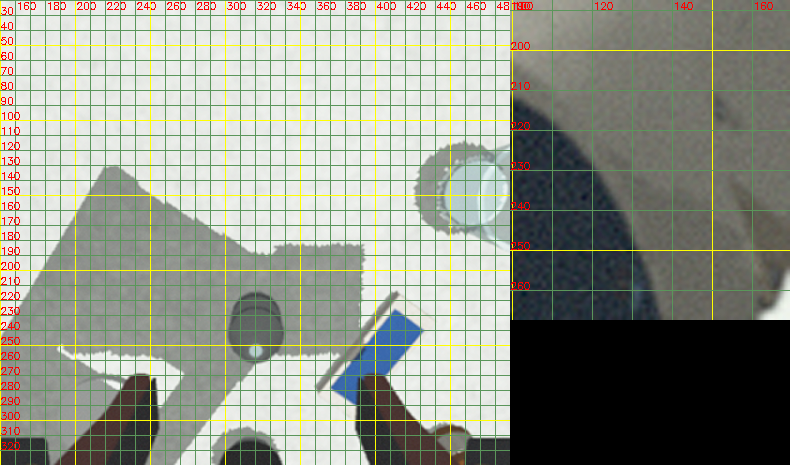

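```bash
python3 - <<'E'
from h import *
f=np.load("w3.npz");K,T=f["K"],f["T"];print(ray(K,T,320,254,.066),"slide far corners",ray(K,T,364,279,.011),ray(K,T,413,216,.011))
E
```

```text
[0.5333 0.0713] slide far corners [0.5217 0.0149] [0.591  0.0166]
```

Emit:
jog_arm --motion '[[0.07,[0,0,-0.035],0],[0.07,[0,0,-0.035],0],[0.07,[0,0,-0.029],0],[0.07,[0,0,-0.01],0],[0.02,[0,0,0],0],[0.02,[0,0,0],0],[0.02,[0,0,0],0],[0.02,[0,0,0],0],[0.02,[0,0,0],0],[0.02,[0,0,0],0]]'

```text
time_s: 15.55
tcp_pos: [0.5345, 0.0701, 0.0144]
tcp_rot: [0.952, 0.306, 0.0, -0.0]
force: [-1.2, -0.1, 6.2]
finger_gap: 0.0276
grasp_force: 30.0
```

Emit:
jog_arm --motion '[[0.02,[0,0,0],0],[0.02,[0,0,0],0],[0.02,[0,0,0.02],0],[0.02,[0,0,0.04],0],[0.02,[0,0,0.04],0],[0.02,[0,-0.02,0.005],0],[0.02,[-0.001,-0.04,0],0],[0.02,[-0.001,-0.044,0],0],[0.02,[-0.002,-0.044,0],0],[0.02,[-0.002,-0.044,0],0]]'

```text
time_s: 16.55
tcp_pos: [0.5278, -0.1236, 0.1187]
tcp_rot: [0.952, 0.307, -0.0, -0.0]
force: [1.0, -0.5, -1.8]
finger_gap: 0.0275
grasp_force: 30.0
```

Emit:
jog_arm --motion '[[0.02,[-0.002,-0.042,0],0],[0.02,[-0.002,-0.042,0],0],[0.02,[-0.001,-0.042,0],0],[0.02,[-0.001,-0.042,0],0],[0.02,[0,0,0],0],[0.02,[0,0,-0.03],0],[0.02,[0,0,-0.03],0],[0.02,[0,0,0],0],[0.02,[0,0,0],0],[0.02,[0,0,0],0]]'

```text
time_s: 17.55
tcp_pos: [0.5232, -0.2901, 0.06]
tcp_rot: [0.952, 0.307, 0.001, 0.001]
force: [-0.7, 0.5, -1.9]
finger_gap: 0.0273
grasp_force: 30.0
```

```bash
python3 - <<'E'
from h import *
K,T=wpose();np.savez("w4",K=K,T=T)
im=capture("wrist")
g=crop(im//2+20,60,0,520,300,1.2)
cv2.imwrite("pics/w4.png",g)
E
```

```text
(no output)
```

View pics/w4.png

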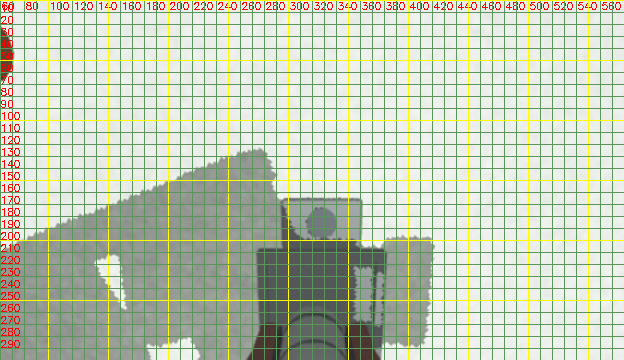

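```bash
python3 - <<'E'
from h import *
f=np.load("w4.npz");K,T=f["K"],f["T"]
a,b,d=ray(K,T,274.5,207.5,.012),ray(K,T,381,207.5,.012),ray(K,T,327,186,.006)
print(a,b,np.linalg.norm(a-b),d)
e=(a+b)/2;u=(a-b)/np.linalg.norm(a-b);n=np.array([-u[1],u[0]]);n*=np.sign(n[0]);print("yaw",np.arctan2(n[1],n[0]))
for s in(.035,.1,.165):print(e-n*s)
E
```

```text
[ 0.5336 -0.2457] [ 0.5734 -0.3011] 0.06829320100418014 [ 0.5638 -0.2655]
yaw 0.6230263139483481
[ 0.5251 -0.2938]
[ 0.4723 -0.3318]
[ 0.4195 -0.3697]
```

Emit:
jog_arm --motion '[[0.02,[0.001,-0.003,-0.015],0],[0.02,[0,0,-0.015],0],[0.02,[0,0,-0.006],0],[0.02,[0,0,-0.004],0],[0.02,[0,0,-0.001],0],[0.02,[0,0,0],0],[0.04,[0,0,0],0],[0.07,[0,0,0],0],[0.07,[0,0,0],0],[0.07,[0,0,0],0]]'

```text
time_s: 18.6
tcp_pos: [0.5234, -0.2931, 0.0175]
tcp_rot: [0.952, 0.306, 0.0, 0.0]
force: [-0.2, 0.4, -0.9]
finger_gap: 0.0563
grasp_force: 0.0
```

Emit:
jog_arm --motion '[[0.07,[0,0,0.03],0],[0.07,[0,0,0.04],0],[0.08,[0,0,0.035],0],[0.08,[-0.01,0.044,0],0],[0.08,[-0.01,0.044,0],0],[0.08,[-0.01,0.044,0],0],[0.08,[-0.01,0.044,0],0],[0.08,[-0.01,0.044,0],0],[0.08,[-0.01,0.044,0],0],[0.08,[-0.009,0.044,0],0]]'

```text
time_s: 19.6
tcp_pos: [0.4537, 0.0165, 0.1228]
tcp_rot: [0.952, 0.306, 0.0, 0.0]
force: [0.7, 0.7, -0.7]
finger_gap: 0.0798
grasp_force: 0.0
```

Emit:
jog_arm --motion '[[0.08,[0,0.003,0],0],[0.08,[0,0,0],0],[0.08,[0,0,0],0],[0.08,[0,0,0],0],[0.08,[0,0,0],0],[0.08,[0,0,0],0],[0.08,[0,0,0],0],[0.08,[0,0,0],0],[0.08,[0,0,0],0],[0.08,[0,0,0],0]]'

```text
time_s: 20.6
tcp_pos: [0.4543, 0.018, 0.1227]
tcp_rot: [0.952, 0.306, -0.0, -0.0]
force: [0.4, 0.4, 0.6]
finger_gap: 0.0801
grasp_force: 0.0
```

```bash
python3 - <<'E'
from h import *
K,T=wpose();np.savez("w5",K=K,T=T)
im=capture("wrist")
g=crop(im//2+20,220,60,200,250,1.6)
t=capture("top");c=crop(t,366,165,90,105,4)
H=max(g.shape[0],c.shape[0]);p=lambda i:cv2.copyMakeBorder(i,0,H-i.shape[0],0,0,0)
cv2.imwrite("pics/w5.png",np.hstack([p(g),p(c)]))
E
```

```text
(no output)
```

View pics/w5.png

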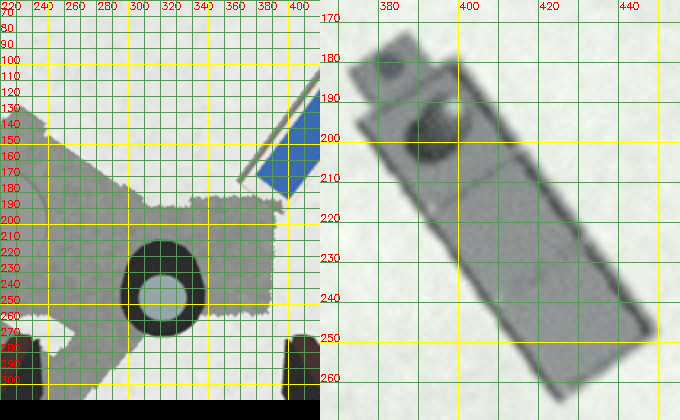

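```bash
python3 - <<'E'
from h import *
f=np.load("w5.npz");print(ray(f["K"],f["T"],321.5,245.5,.05), pix2w("top",393,199.5,.01),pix2w("top",397.5,191,.066))
E
```

```text
[0.4552 0.0184] [ 0.5191 -0.2884] [ 0.5237 -0.2902]
```

Emit:
jog_arm --motion '[[0.08,[0.001,0,-0.035],0],[0.08,[0,0,-0.035],0],[0.08,[0,0,-0.028],0],[0.08,[0,0,-0.01],0],[0.03,[0,0,0],0],[0.03,[0,0,0],0],[0.03,[0,0,0],0],[0.03,[0,0,0],0],[0.03,[0,0,0],0],[0.03,[0,0,0],0]]' --newtons 20

```text
time_s: 21.7
tcp_pos: [0.4557, 0.018, 0.0154]
tcp_rot: [0.952, 0.306, 0.001, 0.0]
force: [0.0, -0.1, 7.1]
finger_gap: 0.0396
grasp_force: 20.0
```

Emit:
jog_arm --motion '[[0.03,[0,0,0],0],[0.03,[0,0,0],0],[0.03,[0,0,0.02],0],[0.03,[0,0,0.04],0],[0.03,[0,0,0.04],0],[0.03,[0,-0.02,0.005],0],[0.03,[0.002,-0.04,0],0],[0.03,[0.002,-0.044,0],0],[0.03,[0.002,-0.044,0],0],[0.03,[0.002,-0.044,0],0]]'

```text
time_s: 22.7
tcp_pos: [0.463, -0.1756, 0.1199]
tcp_rot: [0.952, 0.307, 0.0, 0.0]
force: [0.3, -0.1, -1.7]
finger_gap: 0.0398
grasp_force: 20.0
```

Emit:
jog_arm --motion '[[0.03,[0.002,-0.04,0],0],[0.03,[0.002,-0.04,0],0],[0.03,[0.002,-0.04,0],0],[0.03,[0.001,-0.037,0],0],[0.03,[0,0,0],0],[0.03,[0,0,-0.03],0],[0.03,[0,0,-0.03],0],[0.03,[0,0,0],0],[0.03,[0,0,0],0],[0.03,[0,0,0],0]]'

```text
time_s: 23.7
tcp_pos: [0.4711, -0.3312, 0.061]
tcp_rot: [0.952, 0.307, 0.001, 0.001]
force: [-0.2, 1.0, -1.1]
finger_gap: 0.0395
grasp_force: 20.0
```

Emit:
jog_arm --motion '[[0.03,[0,0,-0.015],0],[0.03,[0,0,-0.015],0],[0.03,[0,0,-0.006],0],[0.03,[0,0,-0.004],0],[0.03,[0,0,-0.001],0],[0.03,[0,0,0],0],[0.05,[0,0,0],0],[0.08,[0,0,0],0],[0.08,[0,0,0],0],[0.08,[0,0,0],0]]'

```text
time_s: 24.7
tcp_pos: [0.4704, -0.3311, 0.0186]
tcp_rot: [0.952, 0.306, 0.0, 0.0]
force: [-0.4, -0.0, 0.1]
finger_gap: 0.0681
grasp_force: 0.0
```

Emit:
jog_arm --motion '[[0.08,[0,0,0.03],0],[0.08,[0,0,0.04],0],[0.07,[0,0,0.035],0],[0.07,[0.011,0.042,0],0],[0.07,[0.011,0.042,0],0],[0.07,[0.011,0.042,0],0],[0.07,[0.011,0.042,0],0],[0.07,[0.011,0.042,0],0],[0.07,[0.012,0.043,0],0],[0.07,[0,0,0],0]]'

```text
time_s: 25.7
tcp_pos: [0.5384, -0.0739, 0.1238]
tcp_rot: [0.951, 0.309, 0.0, -0.0]
force: [0.5, -0.6, -0.0]
finger_gap: 0.0704
grasp_force: 0.0
```

Emit:
jog_arm --motion '[[0.07,[0,0,0],0],[0.07,[0,0,0],0],[0.07,[0,0,0],0],[0.07,[0,0,0],0],[0.07,[0,0,0],0],[0.07,[0,0,0],0],[0.07,[0,0,0],0],[0.07,[0,0,0],0],[0.07,[0,0,0],0],[0.07,[0,0,0],0]]'

```text
time_s: 26.7
tcp_pos: [0.5373, -0.078, 0.1237]
tcp_rot: [0.952, 0.306, -0.0, -0.0]
force: [-0.7, -0.4, 0.7]
finger_gap: 0.0701
grasp_force: 0.0
```

```bash
python3 - <<'E'
from h import *
K,T=wpose();np.savez("w6",K=K,T=T)
im=capture("wrist")
g=crop(im//2+20,220,60,200,250,1.6)
t=capture("top");c=crop(t,366,165,90,105,4)
H=max(g.shape[0],c.shape[0]);p=lambda i:cv2.copyMakeBorder(i,0,H-i.shape[0],0,0,0)
cv2.imwrite("pics/w6.png",np.hstack([p(g),p(c)]))
E
```

```text
(no output)
```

View pics/w6.png

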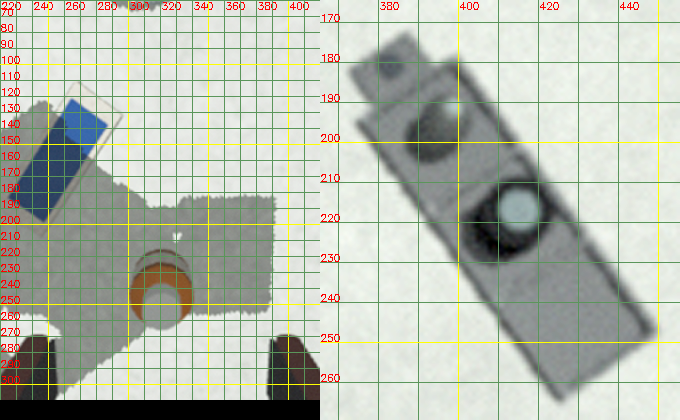

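```bash
python3 - <<'E'
from h import *
f=np.load("w6.npz");print(ray(f["K"],f["T"],321,253.5,.06), "eye",pix2w("top",412.5,216.5,.054))
E
```

```text
[ 0.5354 -0.079 ] eye [ 0.47   -0.3247]
```

Emit:
jog_arm --motion '[[0.07,[-0.002,-0.001,-0.035],0],[0.07,[0,0,-0.035],0],[0.07,[0,0,-0.032],0],[0.07,[0,0,-0.01],0],[0.025,[0,0,0],0],[0.025,[0,0,0],0],[0.025,[0,0,0],0],[0.025,[0,0,0],0],[0.025,[0,0,0],0],[0.025,[0,0,0],0]]' --newtons 12

```text
time_s: 27.8
tcp_pos: [0.5359, -0.0791, 0.0126]
tcp_rot: [0.952, 0.306, 0.001, 0.0]
force: [-0.5, 0.8, 7.7]
finger_gap: 0.0315
grasp_force: 12.0
```

Emit:
jog_arm --motion '[[0.025,[0,0,0],0],[0.025,[0,0,0],0],[0.025,[0,0,0.02],0],[0.025,[0,0,0.04],0],[0.025,[0,0,0.04],0],[0.025,[-0.008,-0.018,0.008],0],[0.025,[-0.015,-0.038,0],0],[0.025,[-0.015,-0.038,0],0],[0.025,[-0.015,-0.038,0],0],[0.025,[-0.015,-0.038,0],0]]'

```text
time_s: 28.8
tcp_pos: [0.4665, -0.2503, 0.1199]
tcp_rot: [0.952, 0.307, 0.0, 0.0]
force: [-0.1, 0.0, -1.8]
finger_gap: 0.032
grasp_force: 12.0
```

Emit:
jog_arm --motion '[[0.025,[-0.015,-0.036,0],0],[0.025,[-0.015,-0.036,0],0],[0.025,[-0.012,-0.03,0],0],[0.025,[-0.008,-0.018,0],0],[0.025,[0,0,0],0],[0.025,[0,0,-0.03],0],[0.025,[0,0,-0.03],0],[0.025,[0,0,0],0],[0.025,[0,0,0],0],[0.025,[0,0,0],0]]'

```text
time_s: 29.8
tcp_pos: [0.4182, -0.3692, 0.061]
tcp_rot: [0.952, 0.307, 0.0, 0.001]
force: [-0.2, -0.9, -0.4]
finger_gap: 0.0316
grasp_force: 12.0
```

Emit:
jog_arm --motion '[[0.025,[0,0,-0.015],0],[0.025,[0,0,-0.015],0],[0.025,[0,0,-0.008],0],[0.025,[0,0,-0.004],0],[0.025,[0,0,-0.002],0],[0.025,[0,0,0],0],[0.045,[0,0,0],0],[0.07,[0,0,0],0],[0.07,[0,0,0],0],[0.07,[0,0,0],0]]'

```text
time_s: 30.8
tcp_pos: [0.4173, -0.3691, 0.0156]
tcp_rot: [0.952, 0.306, 0.0, 0.0]
force: [1.1, 0.3, 0.6]
finger_gap: 0.0599
grasp_force: 0.0
```

Emit:
jog_arm --motion '[[0.07,[0,0,0.03],0],[0.07,[0,0,0.04],0],[0.07,[0,0,0.04],0],[0.07,[0.01,0.044,0.01],0],[0.07,[0.01,0.044,0.01],0],[0.07,[0.01,0.044,0.01],0],[0.07,[0.01,0.044,0.01],0],[0.07,[0.01,0.044,0.01],0],[0.07,[0.01,0.044,0.01],0],[0.07,[0.01,0.044,0.01],0]]'

```text
time_s: 31.8
tcp_pos: [0.4874, -0.0592, 0.1962]
tcp_rot: [0.952, 0.306, 0.0, 0.0]
force: [1.0, 0.1, 0.2]
finger_gap: 0.0702
grasp_force: 0.0
```

```bash
python3 - <<'E'
from h import *
t=capture("top");s=capture("scene")
a=[crop(t,366,165,90,105,3),crop(t,100,188,70,80,3)]
b=[crop(s,185,220,80,95,3),crop(s,485,235,65,75,3)]
H=320;p=lambda i:cv2.copyMakeBorder(i[:300],0,max(0,300-i.shape[0]),0,0,0)
r=[np.hstack([p(i) for i in x]) for x in(a,b)];W=max(i.shape[1] for i in r)
cv2.imwrite("pics/f.png",np.vstack([cv2.copyMakeBorder(i,0,0,0,W-i.shape[1],0) for i in r]))
E
```

View pics/f.png

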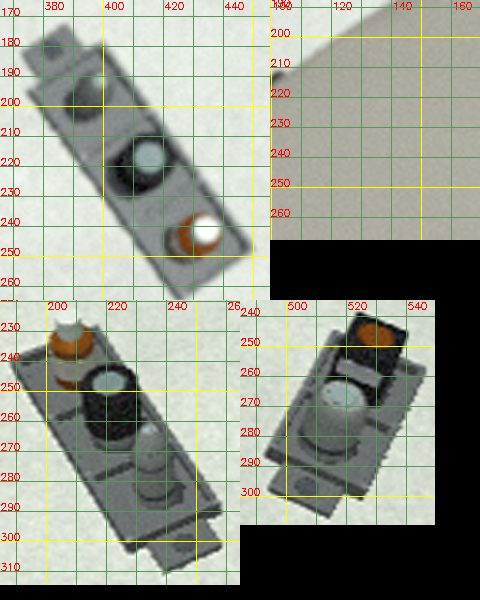

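```bash
python3 - <<'E'
from h import *
print("stout",pix2w("scene",516.5,267,.052),"cube",pix2w("scene",526.5,247,.052))
for n,t,L,s in(("oil",(433,241.5),.064,0),("slim",(397.5,191),.07,0)):print(n,pix2w("top",*t,L))
# short tray tab dot / long-edge check, scene
print("short tray end corners",pix2w("scene",493,287,.012),pix2w("scene",525,300,.012),"dot",pix2w("scene",506,297,.006))
E
```

```text
stout [0.4672 0.2718] cube [0.4079 0.3024]
oil [ 0.4137 -0.3663]
slim [ 0.5226 -0.2896]
short tray end corners [0.4901 0.2308] [0.5189 0.2905] dot [0.5093 0.2557]
```

```bash
python3 -c "
from workcell import robot;print(robot.sign_off())"
```

```text
the job is handed in; nothing more can be done
None
```

I placed all five pieces upright in their compartments and handed the job in at about 32 s. The final pictures show one piece per compartment, and I measured each within about 9 mm of its compartment centre; I did not re-measure the beaker and dish.

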